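Fit the grinding head to the glass grinder

ROBOT

A 7-joint arm with a two-finger parallel gripper is mounted at the origin on the work surface. World frame = base frame: x ahead of the robot, y to its left, z up, the work surface at z = 0. Lengths are in m, angles in rad, forces in N, time in s.
With the tool pointing down it reaches from about 0.375 to 0.925 m from the base axis. Payload 3.1 kg.
Tool frame: the origin (TCP) lies on the front face of the gripper's body, between the roots of the fingers; the fingertips stand 73 mm ahead of it and the grasp point (between the pads) lies 54 mm ahead of it; z points along the fingers, y is the direction in which the jaws open and shut (so a half turn about z gives the same grasp; the last joint's range is limited). The gripper opens to 85 mm and grips with 20 to 120 N. Pads are 22 mm wide; open, the fingers measure 114 mm over their backs; the gripper's body (76 mm by 85 mm) begins 54 mm behind the grasp point. The pads swing forward as they close: fully open they stand 13 mm farther back than shut.
Start: joints at [1.176, 0.383, 0.044, 1.598, -0.018, 1.161, -0.05], TCP at [0.19, -0.622, 0.304] pointing down, gripper open.
Joint ranges: [-2.61, 2.61], [-0.41, 2.15], [-1.48, 1.57], [0, 2.5], [-1.57, 4.71], [0.05, 1.97], [-2.85, 2.85]. Speed limits (rad/s): [2.79, 2.79, 3.14, 3.14, 3.14, 3.14, 3.14].

INTERFACE

Orientations are given as a unit quaternion [x, y, z, w].
In Python, from plant import get_obs, snapshot, order gives the robot as it stands.
- The arm moves only by the tool arm_command, never from a script. Its argument "targets" is a list that holds one entry, the list of rows, each a list of 4 numbers: the shift along the tool's x, y, z in mm, then the turn about the tool's z in degrees. A call has exactly 10 rows; each row is the pose to reach, as a shift and turn from the pose measured when the call began, along the tool's axes at that moment; what a row does not reach only later rows make up. A row lasts 1/8 s, in which the tool goes at most 62.5 mm and 10.7 degrees, less where a joint would pass 70% of its speed; a pose out of reach is approached as far as the arm can. A call with a gripper value outside its range is refused whole. "gripper" is the finger opening in mm, from 0 to 85.4, set as the call begins (left out, the last holds). The fingers move at their own pace and stop on an object; "squeeze" is the grip in N (left out, the last holds). Time passes only in rows, so rows that repeat a pose let the fingers close, or fill a call up. It gives the time, the measured TCP pose, the force and the opening at its end, in the units of the state.
- get_obs(): the state, without advancing time (a new reading comes with each control period).
- snapshot(name): name is "scene" or "top" or "wrist"; returns a dict with "img" (420x560x3 uint8, red, green, blue), "range_z" (420x560 float32, m along the optical axis (not along the pixel's ray), 0 where there is no reading), "fx", "fy", "cx", "cy" (pixels), "R" (3x3) and "t" (3): a world point X has camera coordinates R X + t; the wrist camera has in their place "T_tool_cam" (4x4, takes a point from camera to tool coordinates, whose origin is the TCP and whose axes are the flange's). Camera axes: x right, y down, z forward; pixel columns grow to the right and rows downward; lengths in m; the calibration is good to about 2 mm. A picture is of the moment at which its call begins: read the wrist's pose just before it.
- order.sign_off(): hands the job in, once; it reports no verdict.
The state is a dict: "time_s": time; "joint_positions": joint angles; "dq": joint speeds; "joint_torque": joint torques, N m; "tcp_pos": TCP position; "eef_rot": TCP orientation; "contact_force": force on the tool from outside, world axes, zero at the start; "moment": the same for the moment, N m; "width": finger opening in m.
Only numpy, scipy, OpenCV 4.12 (cv2) and the standard library are available. Lean on these libraries where they do the work, as an engineer would, in place of code of your own. Each camera call takes 0.05 s, during which the arm holds its last target. There are 200 camera calls.

TASK

Take the wide grinding head from the wooden board and put it upright on the glass grinder's spindle. Turn it gently under light pressure until its notches drop over the spindle's drive lugs and it sits fully home, flat on the seat, then let go of it. Do not force it down, and leave the other things on the bench where they are.

Things in the scene. Friction and masses are not known exactly. Their poses are not given: they have to be found in the camera images.
- head: The wide grinding head: dark steel drum, 38 mm diameter, 30 mm tall, hexagonal grip on top; 64 mm tall in all, about 0.25 kg, upright on the board. Origin: centre of its underside, z up its axis. Below: a bore 17 mm wide (22 mm wide higher up), 26 mm deep; in its lower 12 mm three radial notches 9.5 mm wide, along its own +x and at 120 and 240 degrees
- grip (a point): Middle of the head's bright steel hexagon, on its axis, 47 mm above its underside; axes as the head's. The hexagon is 22 mm across flats and spans 30 to 64 mm above the underside; one flat faces the head's +x, the others every 60 degrees
- seat (a point): Centre of the grinder's flat round seat, a black rubber washer (48 mm across) at the foot of the spindle, 95 mm above the table, z up; axes as the grinder's, not the lugs'. A home head has its underside here. A head whose notches miss the lugs rests on top of them, 10 mm too high
- spindle_tip (a point): Top centre of the upright steel spindle, 22 mm above the seat; axes as the grinder's. Post 14 mm diameter, its top domed. At its foot three drive lugs 120 degrees apart, 5 mm wide, 10 mm high with rounded tops, reaching 15 mm from the axis. Their angle differs each time and is not measured. The spindle is stiff to turn (0.1 N m), but a head pressed with over about 12 N drags it round
- grinder: The bench-top glass grinder, fixed to the table: a grey and black housing 206 x 226 mm, 88 mm high to its rim, with a grid on top and the spindle upright in the middle. Origin on the table under the spindle's axis
- board: Wooden assembly board 300 x 320 mm, 15 mm thick, fixed to the table, with rails 20 mm higher along its far (+x) and left (+y) edges. Origin at the centre of its underside
- narrow_head: a similar but narrower grinding head, 20 mm diameter, 52 mm tall, hexagon 14 mm across flats; not wanted; stands on the wooden board. A bystander, to be left alone; origin at the centre of its underside
- pane_large: foil-edged piece of clear glass, 75 x 55 x 5 mm, flat on the board. A bystander, to be left alone; origin at the centre of its underside
- pane_small: foil-edged piece of green glass, 60 x 40 x 5 mm, flat on the board. A bystander, to be left alone; origin at the centre of its underside
- marker: black marker pen, 13 mm thick, 140 mm long, lying on the table. A bystander, to be left alone; origin at the centre of its underside
- foil_roll: flat roll of copper foil, 116 mm across, 10 mm high, on the table. A bystander, to be left alone; origin at the centre of its underside
- flux_jar: small jar, 52 mm across, 45 mm tall, on the table. A bystander, to be left alone; origin at the centre of its underside
- pliers: pliers, lying on the table. A bystander, to be left alone; origin at the centre of its underside
Mind the look-alikes: they are no part of the job. What is shaped like the head but red or turquoise is not meant.

How it is judged:
By the outcome, as a careful person would: the job done as asked, in the order asked, and still so for the second after the job is handed in, with the robot touching nothing.
It also fails if it takes over 54 s, if anything falls off the work surface, if the arm or the gripper's body presses on something with over 40 N, if the wrist force passes 120 N, or if a joint passes its speed limit or range.

## Working session

There is one attempt and no reset: what is moved stays moved. The work goes in short steps, Python scripts to look and compute and a tool call to move; the robot and the scene stay as the last step left them, time stands still between calls to the robot, and variables do not carry over. Pictures are saved under pics/ and viewed, on a budget of 10 in all, crops included, one or two more only if the job needs it, and the job is handed in when it is done.

Besides the shell and the picture viewer there is one more tool, called after "Request:" as name(argument=value, ...), one argument or row to a line, values as JSON. arm_command: Moves the arm, as the interface text tells. Its arguments: {"type":"object","properties":{"targets":{"type":"array"},"gripper":{"type":"number"},"squeeze":{"type":"number"}},"required":["targets"]}

```bash
mkdir -p pics; ls
cat > h.py <<'E'
import numpy as np, cv2
from scipy.spatial.transform import Rotation as Rt
from plant import get_obs, snapshot, order
def save(n,im,s=1):
    cv2.imwrite('pics/'+n,cv2.resize(im[...,::-1],None,fx=s,fy=s))
def cam(name):
    o=get_obs(); s=snapshot(name)
    if name=='wrist':
        R=Rt.from_quat(o['eef_rot']).as_matrix(); T=s['T_tool_cam']
        Rc=R@T[:3,:3]; c=R@T[:3,3]+np.array(o['tcp_pos'])
    else: Rc=s['R'].T; c=-Rc@s['t']
    s['Rc']=Rc; s['c']=c; return s
def onplane(s,u,v,z):
    d=s['Rc']@np.array([(u-s['cx'])/s['fx'],(v-s['cy'])/s['fy'],1]); return s['c']+d*(z-s['c'][2])/d[2]
def pts(s):
    v,u=np.indices(s['range_z'].shape); z=s['range_z']
    P=np.stack([(u-s['cx'])/s['fx']*z,(v-s['cy'])/s['fy']*z,z],-1)
    return P@s['Rc'].T+s['c']
E
python3 - <<'E'
from h import *
a=cam('scene');b=cam('top')
im=np.vstack([a['img'],b['img']]); im=np.hstack([a['img'],b['img']])
save('a.png',im,800/1120)
print(get_obs()); print(b['c'],a['c'])
E
```

```text
pics
{'time_s': 0.1, 'joint_positions': array([ 1.17618473,  0.38375078,  0.043831  ,  1.59942959, -0.01790616,
        1.16119589, -0.04987586]), 'dq': array([ 0.00058765, -0.0005012 ,  0.00136279, -0.0017096 ,  0.00156124,
        0.0016298 ,  0.00059836]), 'joint_torque': array([ 2.93577534e-03, -4.34727001e+01,  1.02945250e+00, -2.50453198e+01,
        1.09111014e-02,  5.48897529e-03,  6.42335976e-06]), 'tcp_pos': array([ 0.18991865, -0.62091864,  0.3026082 ]), 'eef_rot': array([ 9.88999469e-01,  1.47914236e-01, -2.34673328e-04, -1.17239936e-03]), 'contact_force': array([-0.51999305,  0.60264084,  0.37769983]), 'moment': array([ 0.01073977, -0.0101688 , -0.00762685]), 'width': 0.0856123158711668}
[ 0.2534698  -0.03837954  1.51856407] [1.54720325 0.76706068 0.88672603]
```

View pics/a.png

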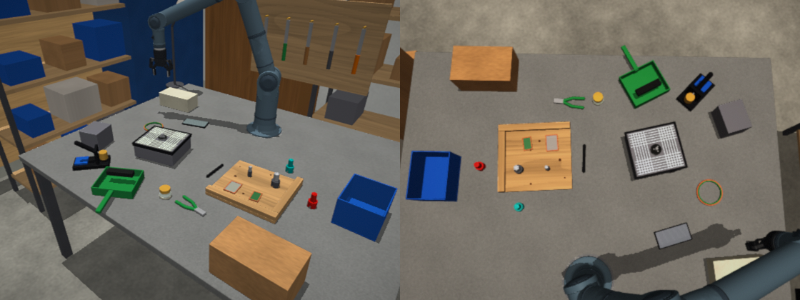

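Left is the scene view, right the top view. Candidates, in top-view original pixels:
- Larger drum on the board, about (164,235).
- Smaller drum on the board, about (206,234).
- Red decoy, about (111,232).
- Turquoise decoy, about (165,290).

The grinder spindle is at about (358,209). I'll crop in close to check.

Run:
```python
from h import *
a=cam('scene');b=cam('top')
c1=cv2.resize(b['img'][170:300,100:230],(390,390)); c2=cv2.resize(a['img'][220:300,300:460],(400,200)); 
c3=cv2.resize(b['img'][150:270,300:420],(400,400))
im=np.zeros((600,800,3),np.uint8); im[:390,:390]=c1; im[400:600,:400]=c2; im[:400,400:]=c3
save('b.png',im)
P=pts(b)
for (u0,u1,v0,v1,zl) in [(150,180,220,250,.03),(195,218,222,246,.03),(340,376,192,228,.098)]:
    q=P[v0:v1,u0:u1].reshape(-1,3); q=q[q[:,2]>zl]; print(len(q),q.mean(0),np.median(q,0),q[:,2].max())
for u,v in [(164,235),(206,234),(358,209)]: print(P[v,u])
```

```text
137 [0.45296655 0.29869705 0.09147877] [0.45595742 0.3050818  0.05332744] 1.5185640687162287
43 [0.45953001 0.17806432 0.08999007] [0.46296517 0.18220094 0.05918554] 1.5185640687162287
76 [ 0.50750404 -0.24575395  0.29084648] [ 0.54410459 -0.27588694  0.10336019] 1.5185640687162287
[0.4587368  0.30637982 0.08071072]
[0.46583301 0.18189483 0.06775386]
[ 0.5414596  -0.27426592  0.11683902]
```

View pics/b.png

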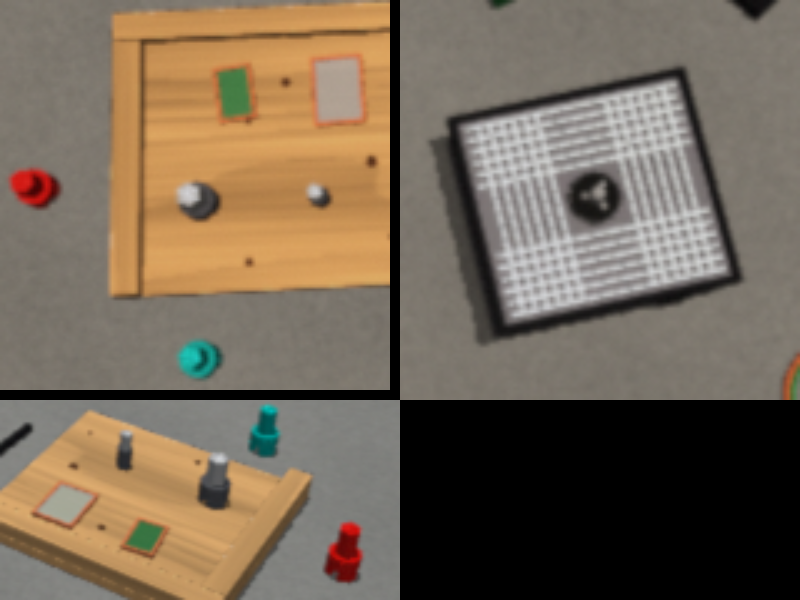

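The wide head is the dark drum with the bright hexagon at top-view (164,235), which is about (0.457, 0.305) in the world. The narrow head is 124 mm away. The spindle, about (0.542, -0.275), shows three lugs. I'll go above the spindle first.

```bash
cat >> h.py <<'E'
def go(x,y,z,dyaw=0):
    "shift (mm, tool axes) to bring TCP to x,y,z"
    o=get_obs(); R=Rt.from_quat(o['eef_rot']).as_matrix()
    print('shift',np.round(R.T@(np.array([x,y,z])-o['tcp_pos'])*1e3,1),'toolx yaw',round(np.degrees(np.arctan2(R[1,0],R[0,0])),2),'tilt',np.round(R[:2,2],4),'tcp',np.round(o['tcp_pos'],4),'F',np.round(o['contact_force'],1),'t',o['time_s'],'w',o['width'])
E
python3 - <<'E'
from h import *
s=cam('wrist'); print(s['T_tool_cam'].round(3),s['fx'],s['c'],s['Rc'].round(2))
# TCP pos with camera above spindle
go(.542-(s['c'][0]-get_obs()['tcp_pos'][0]),-.275-(s['c'][1]-get_obs()['tcp_pos'][1]),.33)
E
```

```text
[[-0.001 -0.951 -0.308  0.079]
 [ 1.    -0.002  0.     0.   ]
 [-0.001 -0.308  0.951 -0.071]
 [ 0.     0.     0.     1.   ]] 305.84599630891006 [ 0.26561065 -0.59827412  0.37377587] [[ 0.29 -0.91 -0.29]
 [-0.96 -0.28 -0.09]
 [-0.    0.31 -0.95]]
shift [ 358.9 -228.3  -26.6] toolx yaw 17.01 tilt [-0.0005  0.0012] tcp [ 0.19   -0.6212  0.3032] F [-0.5  0.   0.1] t 0.25 w 0.08559288944718046
```

Request:
arm_command(
  targets=[
    [[50,-26,0,0],[100,-52,0,0],[150,-78,0,0],[210,-110,0,0],[265,-138,0,0],[320,-166,0,0],[370,-194,0,0],[415,-216,0,0],[438,-228,0,0],[438,-228,0,0]],
  ],
)

```text
time_s: 1.5
tcp_pos: [0.5439, -0.2719, 0.3033]
eef_rot: [0.989, 0.151, 0.0, -0.001]
contact_force: [-0.6, 1.0, -0.1]
width: 0.0854
```

Run:
```python
from h import *
go(.457,.305,.3)
s=cam('wrist'); np.savez('w1.npz',**{k:s[k] for k in s})
save('c.png',s['img'])
P=pts(s); m=s['range_z']>0
q=P[m]; print(s['c'])
k=q[(q[:,2]>.112)&(q[:,2]<.125)&(np.hypot(q[:,0]-.542,q[:,1]+.275)<.03)]; print(len(k),k.mean(0),k.max(0),k.min(0))
```

```text
shift [  89.1 -576.6    4.9] toolx yaw 17.36 tilt [0.0001 0.0027] tcp [ 0.5439 -0.2719  0.3033] F [-0.6  1.  -0.1] t 1.5 w 0.08537369027839545
[ 0.61937398 -0.24869907  0.37422736]
172 [ 0.54978633 -0.27756818  0.11566944] [ 0.55550024 -0.27157759  0.11865198] [ 0.54241173 -0.28419377  0.11200357]
```

View pics/c.png

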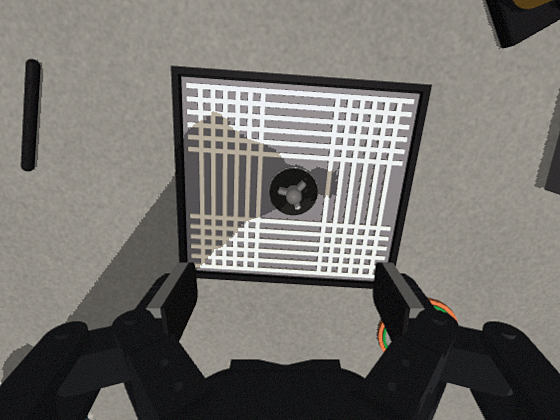

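The wrist view shows the spindle at about (293,195), with the black washer around it and three lugs. Next I'll measure the centre and the lug angles.

Run:
```python
from h import *
s=dict(np.load('w1.npz'))
print(s['range_z'][195,293])
# rectify top-down at z=.105 plane (lug tops): 0.25mm/px
def rect(z,cx,cy,half=.032,n=320):
    g=np.linspace(-half,half,n); X,Y=np.meshgrid(cx+g,cy-g)  # col=+x, row=-y
    W=np.stack([X,Y,np.full_like(X,z)],-1)-s['c']; C=W@s['Rc']
    return cv2.remap(s['img'],(C[...,0]/C[...,2]*s['fx']+s['cx']).astype(np.float32),(C[...,1]/C[...,2]*s['fy']+s['cy']).astype(np.float32),cv2.INTER_CUBIC)
g=cv2.cvtColor(s['img'],cv2.COLOR_RGB2GRAY)
roi=np.zeros_like(g); roi[160:230,255:330]=1
m=((g<50)&(roi>0)).astype(np.uint8)
c,_=cv2.findContours(m,0,1); c=max(c,key=cv2.contourArea); h=cv2.convexHull(c)
w=np.array([onplane(s,u,v,.095)[:2] for u,v in h[:,0]],np.float32)
print('washer',cv2.minEnclosingCircle(w),cv2.fitEllipse(w))
P=pts(s);q=P[160:230,255:330].reshape(-1,3)
k=q[(q[:,2]>.1)&(q[:,2]<.109)];print('lugs',len(k))
cen=cv2.fitEllipse(w)[0]
a=rect(.105,*cen);b=rect(.095,*cen)
save('d.png',np.hstack([a,b]),1.2)
cols=q[(q[:,2]>.113)]; print(len(cols),cols.mean(0))
```

```text
0.2674282
washer ((0.5486571788787842, -0.27828216552734375), 0.022885605692863464) ((0.5487248301506042, -0.2782619297504425), (0.0451095886528492, 0.04544251412153244), 47.00061798095703)
lugs 166
179 [ 0.55667321 -0.27474983  0.1418795 ]
```

View pics/d.png

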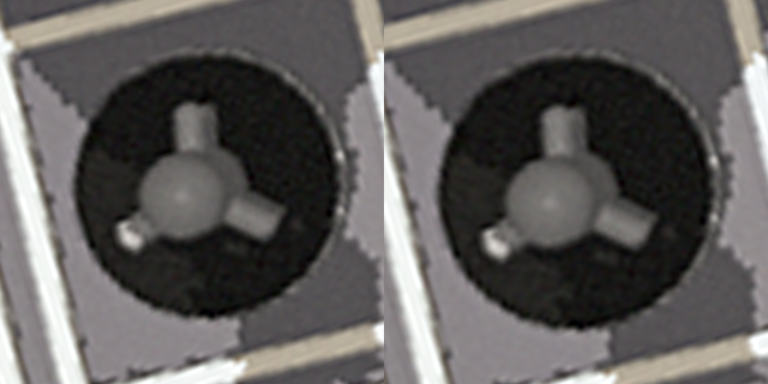

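Lugs point at about +92°, -28° and -148° in world yaw (±4°), with the spindle centre at about (0.5487, -0.278). Now I'll go above the head.

Request:
arm_command(
  targets=[
    [[8,-55,2,0],[17,-112,3,0],[26,-170,5,0],[35,-230,5,0],[45,-290,5,0],[54,-350,5,0],[63,-410,5,0],[72,-470,5,0],[81,-530,5,0],[89,-577,5,0]],
  ],
)

```text
time_s: 2.8
tcp_pos: [0.4579, 0.3026, 0.2991]
eef_rot: [0.989, 0.147, -0.0, -0.0]
contact_force: [1.4, -0.5, 1.7]
width: 0.0856
```

Run:
```python
from h import *
go(.457,.305,.3)
s=cam('wrist'); np.savez('w2.npz',**s)
save('e.png',s['img'])
P=pts(s); q=P[s['range_z']>0]
near=np.hypot(q[:,0]-.457,q[:,1]-.305)<.05
k=q[near&(q[:,2]>.073)&(q[:,2]<.09)]; print(len(k),k.mean(0),k.min(0),k.max(0))
print(cv2.minAreaRect(k[:,:2].astype(np.float32)))
```

```text
shift [-0.2 -2.5 -0.9] toolx yaw 16.96 tilt [-0.0002  0.    ] tcp [0.4579 0.3026 0.2991] F [ 1.4 -0.5  1.7] t 2.8 w 0.08560007203742556
460 [0.46319586 0.31231631 0.07961346] [0.45025465 0.30093486 0.07304559] [0.47472778 0.32362759 0.08202296]
((0.4625615179538727, 0.31222784519195557), (0.02468028850853443, 0.021822892129421234), 7.920552730560303)
```

View pics/e.png

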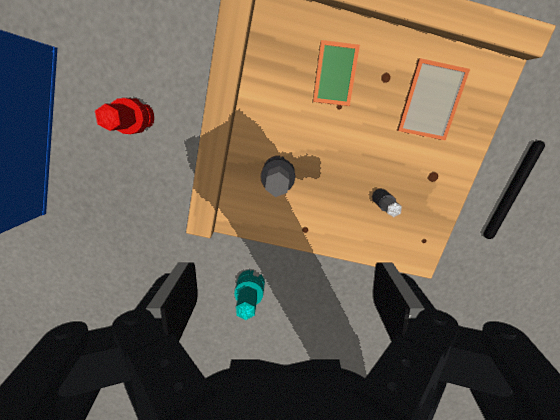

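The wide head is at wrist pixel (276,182). The narrow head is at (388,203), the red decoy at (120,115) and the turquoise one at (248,295), so the choice stands. I'll refine the hexagon's centre and angle.

Run:
```python
from h import *
s=dict(np.load('w2.npz')); P=pts(s); q=P[s['range_z']>0]
near=np.hypot(q[:,0]-.4625,q[:,1]-.312)<.03
for zl in (.076,.078):
    k=q[near&(q[:,2]>zl)&(q[:,2]<.09)][:,:2].astype(np.float32); k-= [.4625,.312]
    best=[]
    for a in range(60):
        e=[np.ptp(k@[np.cos(np.radians(a+b)),np.sin(np.radians(a+b))]) for b in (0,60,120)]
        best.append((sum(e)/3*1e3))
    a=int(np.argmin(best)); c=k.mean(0)
    print(zl,len(k),'flat normal',a,min(best),max(best),np.round(best[::5],2),k.mean(0),cv2.minAreaRect(k))
r=q[(np.abs(q[:,0]-.46)<.03)&(q[:,2]>.03)&(q[:,2]<.04)&(q[:,1]>.33)];print('rail y',r[:,1].min(),r[:,1].max(),r[:,2].max())
o=get_obs();print(o['joint_positions'].round(2)); go(.4625,.312,.2)
```

```text
0.076 447 flat normal 38 22.191495556914745 24.562956856822108 [24.32 24.53 24.55 24.43 24.14 23.73 23.13 22.48 22.32 22.87 23.48 23.99] [0.00044363 0.00027904] ((6.15166500210762e-05, 0.00022785086184740067), (0.02468028850853443, 0.021822892129421234), 7.920552730560303)
0.078 438 flat normal 38 22.191495556914745 24.50539230954046 [24.31 24.49 24.48 24.33 24.02 23.63 23.06 22.46 22.32 22.87 23.48 23.99] [0.00024963 0.00024916] ((-2.6363879442214966e-05, 0.00021562445908784866), (0.024502834305167198, 0.021822892129421234), 7.920552730560303)
rail y 0.3301315180752199 0.5818031188806627 0.03998117011574531
[-0.13  0.26 -0.62  1.82  0.16  1.11 -2.07]
shift [ 7.3  1.3 99.7] toolx yaw 17.47 tilt [-0.0008  0.0077] tcp [0.4552 0.3103 0.2997] F [-1.1  4.4  0.2] t 2.85 w 0.0853091738900995
```

Request:
arm_command(
  targets=[
    [[3,0,15,3],[5,1,30,6],[7,1,45,9],[7,1,50,9],[7,1,50,9],[7,1,50,9],[7,1,50,9],[7,1,50,9],[7,1,50,9],[7,1,50,9]],
  ],
)

```text
time_s: 4.1
tcp_pos: [0.4621, 0.3119, 0.2497]
eef_rot: [0.997, 0.074, -0.0, -0.004]
contact_force: [0.2, 0.4, -0.3]
width: 0.0857
```

```bash
cat >> h.py <<'E'
def hexfit(s,x,y,zt):
    P=pts(s); q=P[s['range_z']>0]
    k=q[(np.hypot(q[:,0]-x,q[:,1]-y)<.03)&(abs(q[:,2]-zt)<.005)]
    f=[sum(np.ptp(k[:,:2]@[np.cos(np.radians(a+b)),np.sin(np.radians(a+b))]) for b in (0,60,120)) for a in range(60)]
    mid=(k.min(0)+k.max(0))/2
    print('hex n',len(k),'mean',k.mean(0).round(4),'mid',mid.round(4),'flat',int(np.argmin(f)),'span',min(f)/3)
    return k.mean(0)
E
python3 - <<'E'
from h import *
s=cam('wrist'); c=hexfit(s,.4625,.312,.0795); go(c[0],c[1],.121)
E
```

```text
hex n 632 mean [0.4633 0.3122 0.0796] mid [0.4627 0.3122 0.0782] flat 38 span 0.02224993142495903
shift [  1.2   0.8 128.7] toolx yaw 8.47 tilt [-0.0007  0.0078] tcp [0.4621 0.3119 0.2497] F [-0.7 -0.  -0.2] t 4.15 w 0.08515986974076378
```

Request:
arm_command(
  targets=[
    [[0,0,25,0],[1,1,55,0],[1,1,85,0],[1,1,105,0],[1,1,118,0],[1,1,125,0],[1,1,129,0],[1,1,129,0],[1,1,129,0],[1,1,129,0]],
  ],
)

```text
time_s: 5.4
tcp_pos: [0.4634, 0.3122, 0.1212]
eef_rot: [0.997, 0.074, 0.0, -0.004]
contact_force: [0.7, 0.4, 0.2]
width: 0.0851
```

```bash
python3 -c "
from h import *
go(.4633,.3122,.121)"
```

```text
shift [-0.1 -0.   0.2] toolx yaw 8.47 tilt [0.0001 0.0082] tcp [0.4634 0.3122 0.1212] F [0.7 0.4 0.2] t 5.4 w 0.08505500833583678
```

Request:
arm_command(
  targets=[
    [[0,0,0,0],[0,0,0,0],[0,0,0,0],[0,0,0,0],[0,0,0,0],[0,0,0,0],[0,0,0,0],[0,0,0,0],[0,0,0,0],[0,0,0,0]],
  ],
  gripper=10,
  squeeze=50,
)

```text
time_s: 6.65
tcp_pos: [0.4636, 0.3122, 0.1214]
eef_rot: [0.997, 0.074, 0.001, -0.004]
contact_force: [-0.4, -1.5, 3.7]
width: 0.0213
```

```bash
python3 -c "
from h import *
go(.4633,.3122,.121)"
```

```text
shift [-0.3 -0.   0.4] toolx yaw 8.47 tilt [0.0005 0.0082] tcp [0.4636 0.3122 0.1214] F [-0.4 -1.5  3.7] t 6.65 w 0.02133657635893713
```

Gripped across flats. Lifting it now.

Request:
arm_command(
  targets=[
    [[0,0,-5,0],[0,0,-20,0],[0,0,-50,0],[0,0,-85,0],[0,0,-120,0],[0,0,-145,0],[0,0,-155,0],[0,0,-160,0],[0,0,-160,0],[0,0,-160,0]],
  ],
)

```text
time_s: 7.9
tcp_pos: [0.463, 0.3104, 0.28]
eef_rot: [0.997, 0.074, -0.001, -0.004]
contact_force: [0.4, -0.7, -3.4]
width: 0.0211
```

```bash
python3 -c "
from h import *
go(.5487,-.278,.275); print(get_obs()['joint_positions'].round(2))"
```

```text
shift [ -1.9 594.6   0.8] toolx yaw 8.47 tilt [-0.0018  0.007 ] tcp [0.463  0.3104 0.28  ] F [ 0.4 -0.7 -3.4] t 7.9 w 0.0211080060142253
[-0.15  0.29 -0.59  1.82  0.17  1.08 -2.23]
```

Request:
arm_command(
  targets=[
    [[0,40,0,0],[0,95,0,0],[0,155,0,0],[-1,215,0,0],[-1,275,0,0],[-1,335,0,0],[-2,395,0,0],[-2,455,0,0],[-2,510,0,0],[-2,555,0,0]],
  ],
)

```text
time_s: 9.15
tcp_pos: [0.5422, -0.2416, 0.2749]
eef_rot: [0.997, 0.073, -0.001, -0.004]
contact_force: [1.0, -0.4, -2.4]
width: 0.0208
```

```bash
python3 -c "
from h import *
go(.5487,-.278,.275); print(get_obs()['joint_positions'].round(2))"
```

```text
shift [ 1.2 37.  -0.4] toolx yaw 8.36 tilt [-0.0034  0.007 ] tcp [ 0.5422 -0.2416  0.2749] F [ 1.  -0.4 -2.4] t 9.15 w 0.020793400471853622
[ 0.55  0.32 -0.24  1.75  0.08  1.08 -1.14]
```

Request:
arm_command(
  targets=[
    [[0,0,0,0],[0,0,0,0],[0,0,0,0],[0,0,0,0],[0,0,0,0],[0,0,0,0],[0,0,0,0],[0,0,0,0],[0,0,0,0],[0,0,0,0]],
  ],
)

```text
time_s: 10.4
tcp_pos: [0.5421, -0.2417, 0.2748]
eef_rot: [0.997, 0.073, -0.001, -0.004]
contact_force: [0.1, 0.5, -3.2]
width: 0.021
```

Run:
```python
from h import *
s=cam('wrist'); go(.5487,-.278,.275); np.savez('w3.npz',**s)
P=pts(s); q=P[s['range_z']>0]
k=q[(np.hypot(q[:,0]-.5487,q[:,1]+.278)<.02)&(q[:,2]>.1085)&(q[:,2]<.12)]
print(len(k),k.mean(0),k.min(0),k.max(0))
k=k[k[:,2]>.114]; print(len(k),k.mean(0))
g=cv2.cvtColor(s['img'],cv2.COLOR_RGB2GRAY)
d=np.hypot(P[...,0]-.5487,P[...,1]+.278)
m=((g<50)&(d<.026)&(s['range_z']>0)&(abs(P[...,2]-.095)<.006)).astype(np.uint8)
h=cv2.convexHull(cv2.findNonZero(m)); w=np.array([onplane(s,u,v,.095)[:2] for u,v in h[:,0]],np.float32)
print('washer',cv2.minEnclosingCircle(w),w.min(0),w.max(0))
save('f.png',s['img'])
```

```text
shift [ 1.2 36.9 -0.4] toolx yaw 8.35 tilt [-0.0035  0.0071] tcp [ 0.5421 -0.2416  0.2748] F [-1.2  0.3 -3.3] t 10.45 w 0.02124885486816782
242 [ 0.55047511 -0.27721049  0.11505844] [ 0.54319005 -0.28445676  0.10851677] [ 0.55614445 -0.27121559  0.1189172 ]
176 [ 0.54969918 -0.27762851  0.11620566]
washer ((0.5485554337501526, -0.2784329056739807), 0.022883374243974686) [ 0.5259483  -0.30117416] [ 0.5709227 -0.2560083]
```

View pics/f.png

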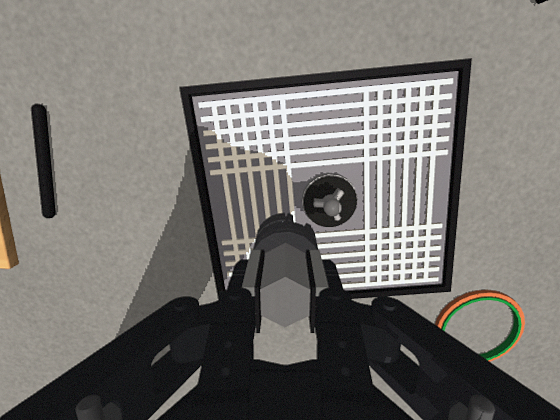

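The spindle is at pixel (330,203), with the washer and lugs clear to see. The gripped head is upright at (287,250). I'll move above the spindle, stopping just over the tip, with a 6° turn for lug alignment.

Request:
arm_command(
  targets=[
    [[0,10,0,1],[1,22,0,2],[2,32,0,3],[2,37,0,4],[2,37,5,5],[2,37,15,6],[2,37,25,6],[2,37,35,6],[2,37,40,6],[2,37,40,6]],
  ],
)

```text
time_s: 11.7
tcp_pos: [0.549, -0.2775, 0.2338]
eef_rot: [1.0, 0.021, -0.002, -0.004]
contact_force: [0.3, 0.0, -4.2]
width: 0.0211
```

Run:
```python
from h import *
s=cam('wrist'); np.savez('w4.npz',**s); go(.5497,-.2782,.216)
t=cam('scene'); 
p=t['R']@np.array([.549,-.278,.13])+t['t']; u,v=int(p[0]/p[2]*t['fx']+t['cx']),int(p[1]/p[2]*t['fy']+t['cy']); print(u,v,t['range_z'][v,u],t['fx'])
save('g.png',np.hstack([s['img'][100:340,160:400],t['img'][v-40:v+40,u-40:u+40].repeat(3,0).repeat(3,1)]),1.6)
```

```text
shift [ 0.4  0.7 18.4] toolx yaw 2.35 tilt [-0.0037  0.0072] tcp [ 0.5493 -0.2777  0.2344] F [ 0.3 -1.1 -2.8] t 11.75 w 0.020886216692521293
226 182 1.5985771 456.73460577785386
```

View pics/g.png

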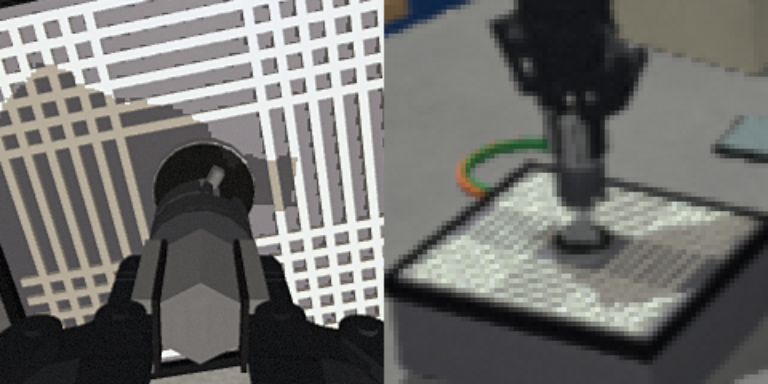

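The head hangs over the spindle in both views: the wrist crop shows a lug at (215,180), and the scene crop shows the head axis at x≈581 against the spindle at about 583. I'll lower it over the post to just above the lugs.

Request:
arm_command(
  targets=[
    [[0,0,2,0],[0,1,4,0],[0,1,6,0],[0,1,8,0],[0,1,10,0],[0,1,12,0],[0,1,14,0],[0,1,16,0],[0,1,17,0],[0,1,17,0]],
  ],
)

```text
time_s: 13.05
tcp_pos: [0.5495, -0.2786, 0.2177]
eef_rot: [1.0, 0.021, -0.001, -0.003]
contact_force: [-0.7, -0.3, -3.0]
width: 0.021
```

```bash
python3 -c "
from h import *
go(.5497,-.2782,.210);print(get_obs()['moment'])"
```

```text
shift [ 0.2 -0.4  7.7] toolx yaw 2.35 tilt [-0.0031  0.0069] tcp [ 0.5495 -0.2786  0.2177] F [-0.7 -0.3 -3. ] t 13.05 w 0.02098256390619709
[-0.03801067 -0.01056274 -0.02930411]
```

Request:
arm_command(
  targets=[
    [[0,0,1,0],[0,0,2,0],[0,0,3,0],[0,0,4,0],[0,0,5,0],[0,0,5.5,0],[0,0,6,0],[0,0,6.5,0],[0,0,7,0],[0,0,7,0]],
  ],
)

```text
time_s: 14.3
tcp_pos: [0.5495, -0.2786, 0.2107]
eef_rot: [1.0, 0.021, -0.002, -0.003]
contact_force: [-0.1, 0.4, -3.8]
width: 0.0212
```

```bash
python3 -c "
from h import *
go(.5497,-.2782,.210);print(get_obs()['moment'])"
```

```text
shift [ 0.2 -0.4  0.7] toolx yaw 2.35 tilt [-0.0032  0.0069] tcp [ 0.5495 -0.2786  0.2107] F [-0.1  0.4 -3.8] t 14.3 w 0.02122438044518149
[-0.00866712 -0.04234846 -0.0417638 ]
```

Request:
arm_command(
  targets=[
    [[0,0,0.3,0],[0,0,0.6,0],[0,0,0.9,0],[0,0,1.2,0],[0,0,1.5,0],[0,0,1.8,0],[0,0,2,0],[0,0,2,0],[0,0,2,0],[0,0,2,0]],
  ],
)

```text
time_s: 15.55
tcp_pos: [0.5495, -0.2785, 0.2087]
eef_rot: [1.0, 0.021, -0.001, -0.003]
contact_force: [1.3, 0.0, -3.0]
width: 0.0208
```

```bash
python3 -c "
from h import *
go(.5497,-.2782,.210);print(get_obs()['moment'])"
```

```text
shift [ 0.2 -0.3 -1.3] toolx yaw 2.35 tilt [-0.0031  0.0069] tcp [ 0.5495 -0.2785  0.2087] F [ 1.3  0.  -3. ] t 15.55 w 0.020781866659917388
[-0.07209555 -0.01734416 -0.0026278 ]
```

There's still no contact force at 2.7 mm below lug-top height, so the notches appear to have found the lugs. I'll keep going down slowly.

Request:
arm_command(
  targets=[
    [[0,0,0.5,0],[0,0,1,0],[0,0,1.5,0],[0,0,2,0],[0,0,2.5,0],[0,0,3,0],[0,0,3.5,0],[0,0,4,0],[0,0,4.5,0],[0,0,4.5,0]],
  ],
)

```text
time_s: 16.8
tcp_pos: [0.5494, -0.2785, 0.2041]
eef_rot: [1.0, 0.021, -0.002, -0.004]
contact_force: [-0.1, 0.6, -2.8]
width: 0.0213
```

```bash
python3 -c "
from h import *
go(.5497,-.2782,.2014);print(get_obs()['moment'])"
```

```text
shift [ 0.3 -0.3  2.7] toolx yaw 2.35 tilt [-0.0033  0.007 ] tcp [ 0.5494 -0.2785  0.2041] F [-0.1  0.6 -2.8] t 16.8 w 0.02130640704051358
[-0.03517342  0.03134093 -0.00672443]
```

Request:
arm_command(
  targets=[
    [[0,0,0.4,0],[0,0,0.8,0],[0,0,1.2,0],[0,0,1.5,0],[0,0,1.8,0],[0,0,2.1,0],[0,0,2.3,0],[0,0,2.5,0],[0,0,2.5,0],[0,0,2.5,0]],
  ],
)

```text
time_s: 18.05
tcp_pos: [0.5494, -0.2785, 0.2016]
eef_rot: [1.0, 0.021, -0.002, -0.004]
contact_force: [-1.0, -0.1, -3.6]
width: 0.0211
```

```bash
python3 -c "
from h import *
go(.5497,-.2782,.2014);print(get_obs()['moment'])"
```

```text
shift [ 0.3 -0.3  0.2] toolx yaw 2.35 tilt [-0.0033  0.007 ] tcp [ 0.5494 -0.2785  0.2016] F [-1.  -0.1 -3.6] t 18.05 w 0.021126133060914862
[-0.04015634 -0.00150353  0.02277988]
```

Request:
arm_command(
  targets=[
    [[0,0,0.1,0],[0,0,0.2,0],[0,0,0.3,0],[0,0,0.4,0],[0,0,0.5,0],[0,0,0.6,0],[0,0,0.6,0],[0,0,0.6,0],[0,0,0.6,0],[0,0,0.6,0]],
  ],
)

```text
time_s: 19.3
tcp_pos: [0.5495, -0.2785, 0.2012]
eef_rot: [1.0, 0.021, -0.001, -0.003]
contact_force: [-0.1, 1.6, -0.6]
width: 0.0214
```

```bash
python3 -c "
from h import *
go(.5497,-.2782,.2014);print(get_obs()['moment'])"
```

```text
shift [ 0.2 -0.3 -0.2] toolx yaw 2.35 tilt [-0.0031  0.0069] tcp [ 0.5495 -0.2785  0.2012] F [-0.1  1.6 -0.6] t 19.3 w 0.0214299758235247
[0.05034052 0.16582105 0.01374241]
```

It has made contact at home height with about 3 N of seat load. I'll do a small turn under that load to settle it, then release.

Request:
arm_command(
  targets=[
    [[0,0,0.4,1],[0,0,0.4,2],[0,0,0.4,3],[0,0,0.4,2],[0,0,0.4,0],[0,0,0.4,-2],[0,0,0.4,-3],[0,0,0.4,-2],[0,0,0.3,0],[0,0,0.3,0]],
  ],
)

```text
time_s: 20.55
tcp_pos: [0.5497, -0.2786, 0.2011]
eef_rot: [1.0, 0.02, -0.001, -0.003]
contact_force: [0.6, -0.3, 1.4]
width: 0.0213
```

```bash
python3 -c "
from h import *
go(.5497,-.2782,.2014);print(get_obs()['moment'])"
```

```text
shift [ 0.  -0.4 -0.3] toolx yaw 2.32 tilt [-0.0026  0.0065] tcp [ 0.5497 -0.2786  0.2011] F [ 0.6 -0.3  1.4] t 20.55 w 0.021265890036275905
[-0.02137929 -0.07252143  0.06707973]
```

Request:
arm_command(
  targets=[
    [[0,0,0,0],[0,0,0,0],[0,0,0,0],[0,0,0,0],[0,0,0,0],[0,0,0,0],[0,0,0,0],[0,0,0,0],[0,0,0,0],[0,0,0,0]],
  ],
  gripper=60,
)

```text
time_s: 21.8
tcp_pos: [0.5496, -0.2786, 0.2011]
eef_rot: [1.0, 0.02, -0.001, -0.003]
contact_force: [-0.7, -0.9, 0.9]
width: 0.0602
```

Request:
arm_command(
  targets=[
    [[0,0,-3,0],[0,0,-10,0],[0,0,-20,0],[0,0,-35,0],[0,0,-55,0],[0,0,-75,0],[0,0,-90,0],[0,0,-98,0],[0,0,-100,0],[0,0,-100,0]],
  ],
)

```text
time_s: 23.05
tcp_pos: [0.5496, -0.2791, 0.3004]
eef_rot: [1.0, 0.02, -0.002, -0.004]
contact_force: [0.6, -0.3, 0.7]
width: 0.0598
```

Run:
```python
from h import *
s=cam('wrist'); go(.549,-.278,.3); c=hexfit(s,.549,-.278,.159)
P=pts(s); q=P[s['range_z']>0]; k=q[(np.hypot(q[:,0]-.549,q[:,1]+.278)<.009)]; print('top z',np.percentile(k[:,2],[5,50,95]))
r=np.hypot(q[:,0]-.549,q[:,1]+.278); print('washer z',np.median(q[(r>.0215)&(r<.023)][:,2]))
t=cam('scene');u,v=226,182
save('h.png',np.hstack([s['img'][80:320,160:400],t['img'][v-40:v+40,u-40:u+40].repeat(3,0).repeat(3,1)]),1.6)
```

```text
shift [-0.5 -1.1  0.2] toolx yaw 2.32 tilt [-0.0041  0.0073] tcp [ 0.5495 -0.2791  0.3002] F [-0.7 -0.4  0.2] t 23.1 w 0.06016828430016492
hex n 788 mean [ 0.5492 -0.2781  0.1593] mid [ 0.5485 -0.2781  0.1577] flat 32 span 0.02222046852504282
top z [0.15845155 0.15940959 0.16043929]
washer z 0.31794499535279064
```

View pics/h.png

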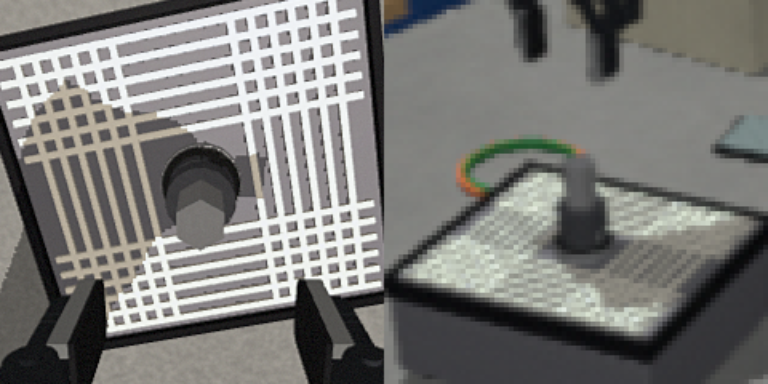

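The head stands upright on the washer (wrist crop ~(200,200), scene crop ~(582,210)) with the gripper clear. Its top is at 159.4 mm, against 159 mm expected when home and 169 mm if it were sitting on the lugs. Handing in.

```bash
python3 -c "
from plant import order; print(order.sign_off())"
```

```text
the job is handed in; nothing more can be done
None
```

The wide grinding head is fully home on the grinder spindle. I released it, backed the gripper off about 100 mm and handed the job in at about 23 s (limit 54 s).

- **Fitting:** I picked the head up by its hexagon and turned it to match the lug angle I measured, then lowered it in small steps. The notches went over the lugs on the way down with no resistance, so no turning search was needed. I still turned it about 3° each way under a few newtons at the bottom to settle it.
- **Final checks:**
  - **Height:** the head's top is at 159.4 mm, against 159 mm when home and 169 mm if it were resting on the lugs.
  - **Centring:** its axis is within about 1 mm of the measured spindle.
  - **View:** it stands upright in both camera views.
  - **Contact:** with the gripper clear, the force readings are back to noise.
- **Checks that failed or disagreed:**
  - **Washer height:** my depth check of the washer gave a meaningless value (318 mm, probably contaminated by gripper pixels), so I ignored it.
  - **Spindle position:** the first overhead reading was about 7 mm off the close-up wrist view; I used the wrist view.
- **Other items:** nothing else on the bench was touched on purpose, but I took no final picture of the whole bench to confirm that.

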